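Tip the drying rack to turn the brush bristles up

TASK

The grooming brush lies bristles down in the near bay of the tip-over drying rack. Take the rack by its bar handle and tip it steadily right over, away from the robot, until it rests on its far stop, so that the brush slides down, tumbles and ends lying bristles up in the far bay; then let go. Do not touch the brush with the gripper, do not fling the rack over, and leave the bottle, comb and dish where they stand.

Things in the scene. Friction and masses are not known exactly. Their poses are not given: they have to be found in the camera images.
- stand: Fixed steel stand: foot plate 235 x 270 x 12 mm, cheeks that carry the rack's hinge, and two 16 mm posts (110 mm to +x of the origin, 122 mm to either side) that carry an overhead rail. Origin on the table under the hinge; x points level away from the robot side (the rack tips over towards +x), y runs along the hinge, z up.
- hinge (a point): Middle of the rack's hinge axis (level, along the stand's y), 80 mm above the table.
- rail (a point): Middle of the overhead rail: fixed tube 24 mm thick, 268 mm long along the stand's y, 302 mm above the table, 110 mm to +x of the hinge. With the rack fully over, the handle is 35 mm to the robot side of it and 81 mm below: a gripper pointing straight down would hit it, so by then lean the hand back towards the robot, 30 to 45 degrees from vertical.
- rocker (a joint): Rack angle, rad: 0 at the start (near bay level), 2.06 at the far stop (far bay level). Two slatted bays, 145 mm wide inside, near 110 and far 130 mm long, walls 23 mm high, meet at the hinge 62 degrees apart; at 0 the far bay leans over the near one. Stiff hinge: stays where left, takes about 3 to 6 N at the handle. The brush slides at a slope of 30 to 50 degrees, tumbles near 1.9 rad.
- handle (a point): Middle of the handle: level round bar 12 mm thick along the stand's y, 96 mm free between its brackets, 44 mm from the rack's end wall, 160 mm from the hinge axis. Level with the hinge at the start (80 mm up, robot side); 141 mm above and 75 mm beyond the hinge at the end. A gripper may keep its own tilt while the bar turns between its fingers.
- bay2 (a point): Where the brush centre belongs: a point of the rack 80 mm from the hinge along the far bay and 14 mm above that bay's floor; moves with the rack.
- brush_center (a point): Centre of the loose grooming brush, 70 x 120 x 28 mm (120 along its y), about 130 g: wooden back 14 mm thick, bristle field 14 mm deep on the other face. Its z axis points from the bristles to the wooden back: up at the start, down when bristles are up.
- bottle: Teal plastic spray bottle, empty and capped, 72 mm across and 192 mm high; origin under its centre. Leave alone.
- dish: White ceramic dish, 90 mm across, 28 mm high; origin under its centre. Leave alone.
- comb: Steel rake comb lying flat, 165 mm long, 85 mm wide head, 18 mm high, wooden handle along its -x; origin under the head. Leave alone.
Mind the look-alikes: they are no part of the job. There is more than one size of the part that bears brush_center; the job needs the middle-sized.

How it is judged:
By the outcome, as a careful person would: the job done as asked, in the order asked, and still so for the second after the job is handed in, with the robot touching nothing.
It also fails if it takes over 48 s, if anything falls off the work surface, if the arm or the gripper's body presses on something with over 40 N, if the wrist force passes 120 N, or if a joint passes its speed limit or range.

ROBOT

A 7-joint arm with a two-finger parallel gripper is mounted at the origin on the work surface. World frame = base frame: x ahead of the robot, y to its left, z up, the work surface at z = 0. Lengths are in mm, angles in degrees, forces in N, time in s.
With the tool pointing down it reaches from about 400 to 875 mm from the base axis. Payload 6.5 kg.
Tool frame: the origin (TCP) lies between the finger pads; the fingertips stand env.finger_overhang ahead of it and the grasp point (between the pads) lies 11 mm behind it (env.finger_overhang is the distance from the TCP to the fingertips, in mm); z points along the fingers, y is the line along which they close (so a half turn about z gives the same grasp; the last joint's range is limited). The gripper opens to 85 mm and grips with 20 to 120 N. Pads are 22 mm wide; open, the fingers measure 114 mm over their backs; the gripper's body (76 mm by 85 mm) begins 54 mm behind the grasp point. The pads swing forward as they close: fully open they stand 13 mm farther back than shut.
Start: joints at [-80.512, 30.733, -0.252, 88.115, 0.149, 61.152, -4.079], TCP at [149.32, 632.609, 239.29] pointing down, gripper open.
Joint ranges: [-154.64, 154.64], [-21.42, 123.67], [-72.66, 72.17], [13.99, 137.28], [-74.86, 254.86], [10.95, 109.41], [-158.01, 158.01]. Speed limits (degrees/s): [136.94, 136.94, 180, 180, 180, 180, 180].

INTERFACE

Orientations are given as [roll, pitch, yaw] about the fixed x, y, z axes, in that order (R = Rz(yaw) Ry(pitch) Rx(roll)).
In Python, from rig import env, grip, solver, monitor, grab_frame, camera_info, job gives the robot as it stands. Calls block until the motion is done:
- env.move_to(position, orientation): joint-space move of the TCP to a pose.
- env.movel(position, rotation=None, feed=150, until_force=None): straight line of the TCP; rotation=None keeps the orientation; feed is the mean speed in mm/s. With until_force (N) it stops when the force on the tool has changed by that much, and returns True; else False.
- env.goto_joints(angles): joint-space move.
- grip(opening, grasp_force=None): finger opening in mm; grasp_force is the grip in N (None keeps the last); returns when the fingers have stopped.
- env.pause(seconds).
- solver.solve_ik(position, orientation): joint angles nearest the present ones, or None.
- monitor.state(): the state.
- grab_frame(name): name is "scene" or "top" or "wrist"; returns (picture, depth): 384x512x3 uint8, red, green, blue; 384x512 float32, mm along the optical axis (not along the pixel's ray), 0 where there is no reading.
- camera_info(name): a dict with "fx", "fy", "cx", "cy" (pixels), "position" and "rotation" of the camera in the world; the wrist camera has in their place "tool_from_camera" (4x4, takes a point from camera to tool coordinates, whose origin is the TCP and whose axes are the flange's). Camera axes: x right, y up, looking along -z (the intrinsics and any distortion apply to the point x, -y, -z); pixel columns grow to the right and rows downward; lengths in mm; the calibration is good to about 2 mm. A picture is of the moment at which its call begins: read the wrist's pose just before it. camera_info takes no time and is no camera call.
A pose or a line that the arm cannot do raises env.PlanningError and nothing moves.
- job.hand_in(): hands the job in; it is judged then, once.
The state is a dict: "time": time; "q": joint angles; "dq": joint speeds; "joint_efforts": joint torques, N m; "position": TCP position; "tool_rot": TCP orientation; "force": force on the tool from outside, world axes, zero at the start; "wrist_torque": the same for the moment, N m; "opening": finger opening in mm; "finger_force": force on a finger pad.
Only numpy, scipy, OpenCV 4.12 (cv2) and the standard library are available. Lean on these libraries where they do the work, as an engineer would, in place of code of your own. Each camera call takes 0.05 s, during which the arm holds its last target. There are 200 camera calls.

## Working session

There is one attempt and no reset: what is moved stays moved. The work goes in short steps, each a Python script; the robot and the scene stay as the last script left them, time stands still between calls to the robot, and variables do not carry over. Pictures are saved under pics/ and viewed, at most 10 in all, crops included, and the job is handed in when it is done.

```bash
ls; mkdir -p pics; python3 - <<'E'
from rig import env,grab_frame,camera_info,monitor
import cv2,numpy as np
for n in("scene","top"):
    p,d=grab_frame(n); np.savez("%s.npz"%n,p=p,d=d)
    cv2.imwrite("pics/%s0.png"%n,cv2.resize(p[:,:,::-1],(800,600),interpolation=cv2.INTER_CUBIC)); print(camera_info(n))
print(monitor.state()["time"],env.finger_overhang,monitor.state()["tool_rot"])
E
```

```text
pics
{'fx': 347.24704219317726, 'fy': 347.24704219317726, 'cx': 254.3414582220352, 'cy': 189.0472573977564, 'position': array([ 982.62493642, -551.02516524,  684.45659831]), 'rotation': array([56.25900939, -1.13990406, 34.70702933])}
{'fx': 365.0226906719487, 'fy': 365.0226906719487, 'cx': 251.5680523069431, 'cy': 195.4840803942724, 'position': array([ 361.57129392,   72.33114677, 1126.5663563 ]), 'rotation': array([ 12.82280648,   0.28138451, -88.11207884])}
0.1 8.0 [-1.79910807e+02  5.48561506e-03  1.66722888e+02]
```

View pics/scene0.png

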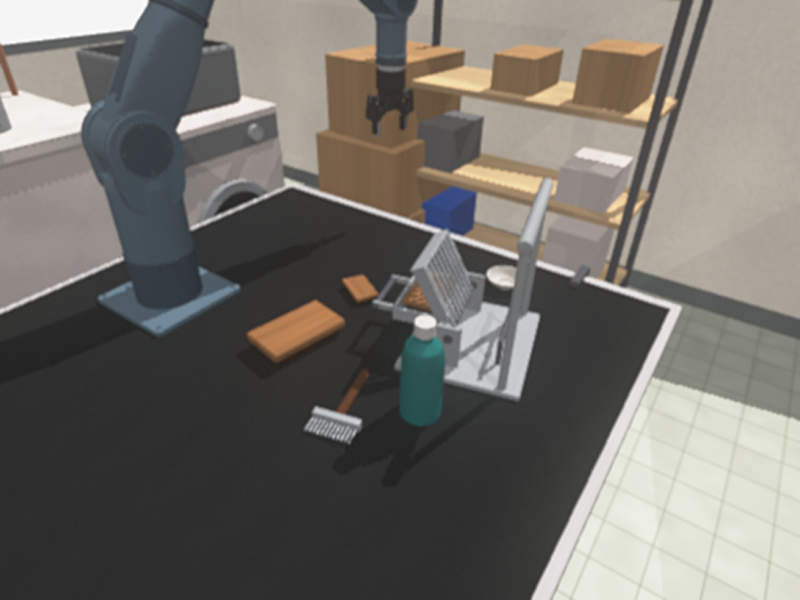

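View pics/top0.png

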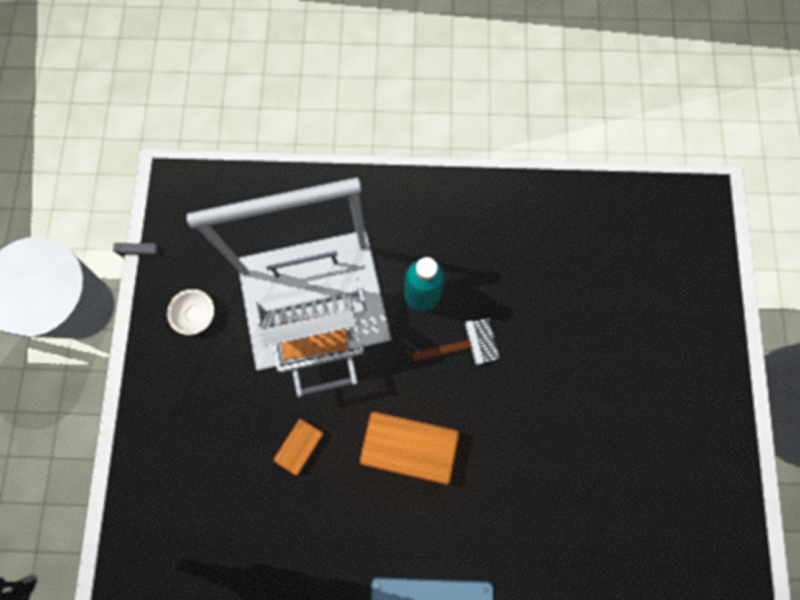

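The top view shows three brush-like blocks: small at (297,447), large at (410,447), and the middle-sized one in the rack's near bay at (318,345), which is the one the task means. The handle bar runs from about (298,394) to (355,383). The rail runs from (190,218) to (358,186), the bottle is at (425,285), the comb at (480,342) and the dish at (190,312). I'll confirm this in a crop.

```bash
cat >h.py <<'E'
import numpy as np
from scipy.spatial.transform import Rotation as R
from rig import *
def ray(n,u,v):
    c=camera_info(n); r=R.from_euler('xyz',c['rotation'],degrees=True)
    return np.array(c['position']),r.apply([(u-c['cx'])/c['fx'],-(v-c['cy'])/c['fy'],-1])
def atz(n,u,v,z):
    p,d=ray(n,u,v); return p+d*(z-p[2])/d[2]
def dep(n,u,v,D): 
    p,d=ray(n,u,v); return p+d*D
E
python3 - <<'E'
from h import *
import cv2
z=np.load('top.npz');p=z['p'];d=z['d']
c=p[105:265,110:310]; cv2.imwrite('pics/crop.png',cv2.resize(c[:,:,::-1],(800,640),interpolation=cv2.INTER_CUBIC)[:600])
s=.64
for nm,u,v,h in[('h1',298,394,86),('h2',355,383,86),('r1',190,218,314),('r2',358,186,314),('dish',190,312,28),('bot',427,267,192),('comb',482,342,18),('fp1',257,369,12),('fp2',390,341,12),('brush',318,345,94)]:
    a=atz('top',u*s,v*s,h); i=d[int(v*s)-1:int(v*s)+3,int(u*s)-1:int(u*s)+3]
    print(nm,a.round(),dep('top',u*s,v*s,i.min()).round())
E
```

```text
h1 [428. 252.  86.] [428. 251.  89.]
h2 [452. 150.  86.] [452. 150.  85.]
r1 [672. 395. 314.] [672. 394. 315.]
r2 [732. 142. 314.] [732. 142. 314.]
dish [585. 486.  28.] [589. 494.   8.]
bot [643.  28. 192.] [642.  28. 195.]
comb [546. -91.  18.] [546. -92.  13.]
fp1 [479. 348.  12.] [ 362.   72. 1127.]
fp2 [543.  90.  12.] [543.  90.   9.]
brush [518. 220.  94.] [515. 218. 109.]
```

View pics/crop.png

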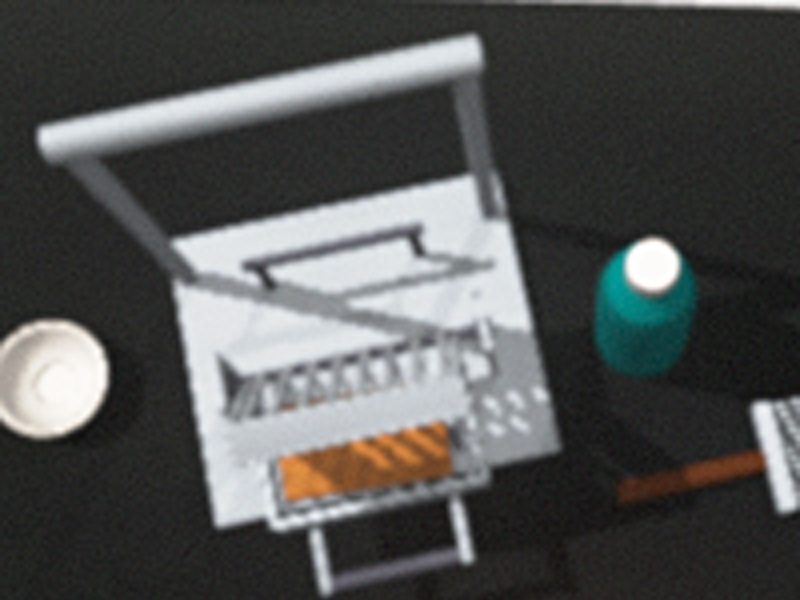

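The crop confirms it: the wooden brush at crop (365,460) lies in the near bay, and the dark bar handle runs from (330,582) to (465,558). The stand's yaw is about 13.3°. Next I'll check reachability along the whole arc, then move to the pre-grasp.

```bash
cat >>h.py <<'E'
yaw=np.radians(13.3); ex=np.array([np.cos(yaw),np.sin(yaw),0]); ey=np.array([-np.sin(yaw),np.cos(yaw),0]); ez=np.array([0,0,1.])
def tool(tilt,s=1):
    t=np.radians(tilt); z=np.sin(t)*ex-np.cos(t)*ez; x=s*ey
    M=np.column_stack([x,np.cross(z,x),z]); return R.from_matrix(M).as_euler('xyz',degrees=True),z
def handle(H,th): return H+160*(-np.cos(th)*ex+np.sin(th)*ez)
def tcp(H,th,tilt,s=1,back=0):
    o,z=tool(tilt,s); return handle(H,th)+(11-back)*z,o
E
python3 - <<'E'
from h import *
z=np.load('top.npz');d=z['d']
# 3D points of rail and bar from top depth
def cloud(n,d):
    c=camera_info(n); v,u=np.nonzero(d>0); D=d[v,u]
    P=np.c_[(u-c['cx'])/c['fx'],-(v-c['cy'])/c['fy'],-np.ones(len(u))]*D[:,None]
    return R.from_euler('xyz',c['rotation'],degrees=True).apply(P)+c['position']
for n in('top','scene'):
    P=cloud(n,np.load(n+'.npz')['d'])
    c=np.array([703,266,302]); q=(P-c)@np.c_[ex,ey,ez]
    m=(abs(q[:,0])<35)&(abs(q[:,1])<160)&(abs(q[:,2])<30); r=P[m]
    w=q[m]; print(n,'rail',m.sum(),np.polyfit(w[:,1],w[:,0],1),w[:,:].min(0).round(),w.max(0).round())
    c=np.array([440,201,80]); q=(P-c)@np.c_[ex,ey,ez]
    m=(abs(q[:,0])<15)&(abs(q[:,1])<40)&(abs(q[:,2])<25); w=q[m]; print('bar',m.sum(),np.polyfit(w[:,1],w[:,0],1),np.percentile(w,[5,50,95],axis=0).round())
H=np.array([440,202,80])+160*ex
for s in(1,-1):
  for tl in(25,35,40,45):
    o=[]
    for b,th in[(90,0)]+[(0,t) for t in np.linspace(0,2.06,6)]+[(80,2.06)]:
        p,r=tcp(H,th,tl,s,b); j=solver.solve_ik(p,r); o.append(None if j is None else np.round(j).astype(int).tolist())
    print(s,tl,*o,sep='\n ') if tl==40 else print(s,tl,[x is not None for x in o])
E
```

```text
top rail 1156 [-0.02556223  1.00431521] [ -12. -129.  -30.] [ 19. 138.  15.]
bar 121 [-0.02544541  5.25218391] [[  0. -36.   1.]
 [  5.   1.   5.]
 [ 11.  36.   8.]]
scene rail 499 [-0.02247328  5.8162127 ] [ -10. -133.  -29.] [ 19. 135.  11.]
bar 58 [-0.02732643  7.95060663] [[  3. -36.  -2.]
 [  9.  -2.   3.]
 [ 12.  34.   5.]]
1 25 [False, True, True, True, True, True, True, True]
1 35 [False, False, False, True, True, True, True, True]
1
 40
 None
 None
 None
 None
 [18, 27, -61, 127, 97, 35, -103]
 [11, 28, -51, 119, 91, 32, -95]
 [-4, 30, -31, 112, 88, 23, -92]
 [-31, 16, 0, 118, 56, 13, -69]
1 45 [False, False, False, False, True, True, True, True]
-1 25 [False, True, True, True, True, True, True, True]
-1 35 [False, False, False, True, True, True, True, True]
-1
 40
 None
 None
 None
 None
 [-37, 15, 4, 130, 102, 12, 61]
 [-29, 19, -3, 121, 85, 12, 82]
 [-12, 28, -21, 112, 86, 19, 87]
 [-33, 16, 3, 118, 54, 13, 113]
-1 45 [False, False, False, False, True, True, True, True]
```

```bash
sed -i 's/13\.3/14.7/' h.py; cat >>h.py <<'E'
H=np.array([445.5,202,80])+160*ex
E
python3 - <<'E'
from h import *
for s in(1,-1):
  for t0,t1 in((0,35),(10,35),(15,35),(20,38)):
    o=[]
    for b,th in[(100,0)]+[(0,t) for t in np.linspace(0,2.06,6)]+[(80,2.06)]:
        p,r=tcp(H,th,t0+(t1-t0)*th/2.06,s,b); j=solver.solve_ik(p,r); o.append(None if j is None else np.round(j).astype(int).tolist())
    print(s,t0,t1,*o,sep='\n ')
E
```

```text
1
 0
 35
 [-48, 22, 22, 117, -12, 44, -4]
 [-43, 32, 17, 119, -18, 31, 1]
 [-47, 24, 20, 121, -12, 30, -4]
 [-50, 19, 23, 120, -8, 29, -8]
 [-50, 19, 24, 116, -6, 26, -8]
 [-48, 22, 24, 112, -8, 20, -7]
 [-52, 30, 31, 110, -36, 11, 19]
 [-51, 18, 26, 113, 0, 16, -14]
1
 10
 35
 [-52, 16, 22, 126, -7, 29, -10]
 [-42, 29, 13, 127, -12, 16, -5]
 [-48, 21, 18, 127, -7, 19, -10]
 [-51, 17, 23, 124, -3, 21, -13]
 [-51, 17, 24, 119, -3, 20, -12]
 [-48, 22, 23, 114, -5, 17, -9]
 [-52, 30, 31, 110, -36, 11, 19]
 [-51, 18, 26, 113, 0, 16, -14]
1
 15
 35
 [-54, 14, 23, 131, -2, 22, -16]
 [-57, 31, 30, 131, -56, 12, 36]
 [-48, 20, 18, 130, -2, 13, -16]
 [-52, 16, 23, 127, 0, 16, -17]
 [-51, 17, 24, 121, 0, 17, -15]
 [-48, 21, 23, 115, -4, 15, -10]
 [-52, 30, 31, 110, -36, 11, 19]
 [-51, 18, 26, 113, 0, 16, -14]
1
 20
 38
 [-58, 12, 25, 136, 7, 14, -26]
 [9, 38, -52, 131, 89, 34, -98]
 [-25, 19, -11, 132, 61, 13, -77]
 [-43, 15, 11, 129, 28, 12, -44]
 [-53, 16, 25, 124, 7, 12, -22]
 [-63, 24, 42, 118, -42, 12, 24]
 [-59, 32, 40, 113, -71, 11, 52]
 [-39, 17, 11, 116, 30, 13, -42]
-1
 0
 35
 [17, 3
[... 387 characters left out ...]
 123, 21, 23, 145]
 [-25, 17, -6, 118, 23, 23, 145]
 [-23, 21, -7, 113, 30, 20, 139]
 [-24, 27, -6, 108, 45, 14, 126]
 [-27, 17, -3, 112, 30, 19, 139]
-1
 15
 35
 [-27, 13, -8, 130, 17, 24, 146]
 [-27, 28, -7, 129, 41, 12, 123]
 [-26, 20, -8, 129, 33, 16, 131]
 [-27, 16, -6, 125, 27, 19, 139]
 [-26, 16, -5, 119, 26, 20, 141]
 [-24, 21, -6, 113, 32, 19, 137]
 [-24, 27, -6, 108, 45, 14, 126]
 [-27, 17, -3, 112, 30, 19, 139]
-1
 20
 38
 [-32, 12, -4, 135, 28, 17, 133]
 [-25, 27, -11, 133, 85, 11, 79]
 [-28, 19, -7, 132, 58, 12, 105]
 [-31, 15, -2, 128, 40, 14, 125]
 [-30, 16, -2, 122, 37, 15, 130]
 [-27, 20, -3, 116, 43, 14, 125]
 [-26, 27, -4, 111, 62, 11, 108]
 [-29, 17, -1, 115, 41, 15, 128]
```

```bash
python3 - <<'E'
from h import *
import cv2
o,_=tool(5)
grip(32,30)
env.move_to([340,380,300],tool(0)[0])
p,o=tcp(H,0,5,1,100)
env.move_to(p,o)
s=monitor.state(); print(s['time'],s['q'].round() if hasattr(s['q'],'round') else s['q'],s['position'],p,s['opening'],s['force'])
I,d=grab_frame('wrist'); np.savez('w.npz',p=I,d=d); cv2.imwrite('pics/w1.png',cv2.resize(I[:,:,::-1],(800,600),interpolation=cv2.INTER_CUBIC))
c=camera_info('wrist');T=np.array(c['tool_from_camera'])
v,u=np.nonzero(d>0);D=d[v,u]
P=np.c_[(u-c['cx'])/c['fx'],-(v-c['cy'])/c['fy'],-np.ones(len(u))]*D[:,None]
P=P@T[:3,:3].T+T[:3,3]; P=R.from_euler('xyz',s['tool_rot'],degrees=True).apply(P)+s['position']
q=(P-handle(H,0))@np.c_[ex,ey,ez]
m=(abs(q[:,0])<20)&(abs(q[:,1])<42)&(abs(q[:,2])<25);w=q[m];print(m.sum(),np.polyfit(w[:,1],w[:,0],1),np.percentile(w,[2,50,98],axis=0))
for k in c: print(k,c[k]) if 'tool' not in k else None
E
```

```text
2.8417 [-50.  19.  22. 121. -10.  37.  -6.] [438.23270585 202.04646423 169.15236907] [437.99703839 200.03163487 168.66132813] 32.23509489953729 [ 0.89569282 -0.47185455 -0.22096705]
2090 [ 2.25001506e-04 -9.45310679e-01] [[ -6.34242437 -39.8439365    2.38095592]
 [ -1.02539015   3.76334281   6.25340536]
 [  4.8831759   40.58820296   8.03492637]]
fx 346.2757703947864
fy 346.2757703947864
cx 254.85821222252457
cy 194.58776607331944
```

View pics/w1.png

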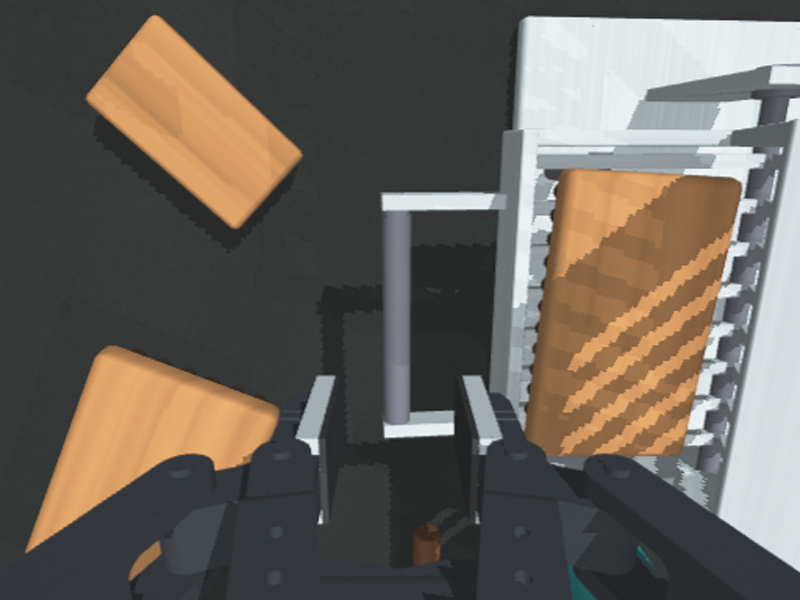

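The wrist view shows the bar from (397,210) to (397,412), between the open fingers. Depth agrees with my estimate to about 1 mm and the yaw is right. I'll descend and grip.

```bash
echo 'H=H-0.7*ex' >>h.py; python3 - <<'E'
from h import *
p,o=tcp(H,0,5)
env.movel(p,o,feed=60); s=monitor.state(); print(s['position']-p,s['force'])
grip(8,40); env.pause(.2)
s=monitor.state(); print(s['time'],s['position']-p,s['force'],s['opening'],s['finger_force'])
E
```

```text
[0.15797146 0.12683552 0.27327678] [-0.59316487  0.10530918  0.33072459]
5.2167 [0.57006243 0.27543871 0.33837581] [ 1.54566412 -0.6738476   4.29946984] 10.673962971658115 39.12527024745941
```

```bash
cat >>h.py <<'E'
tilt=lambda th: 5+28*th/2.06
def go(a,b,n,feed,Fmax=45):
    for th in np.linspace(a,b,n+1)[1:]:
        p,o=tcp(H,th,tilt(th)); env.movel(p,o,feed=feed); s=monitor.state()
        print(round(th,2),round(s['time'],2),(s['position']-p).round(1),np.round(s['force'],1),round(s['opening'],1),np.round(s['q'][5]))
        if np.linalg.norm(s['force'])>Fmax: print('STOP');break
E
python3 - <<'E'
from h import *
import cv2
go(0,.6,4,30)
I,d=grab_frame('scene'); cv2.imwrite('pics/s2.png',cv2.resize(I[100:300,150:420,::-1],(800,592),interpolation=cv2.INTER_CUBIC))
E
```

```text
0.15 6.17 [0.2 0.2 0.3] [ 3.9  0.8 -0.8] 10.8 24.0
0.3 7.12 [-0.4 -0.1  0. ] [-0.7  1.5  0.3] 10.5 25.0
0.45 8.07 [-1.4 -0.3 -0. ] [-6.6  0.7 -1.1] 10.6 25.0
0.6 9.03 [-3.4 -0.8 -0.8] [-12.9   0.1   3.4] 10.3 26.0
```

View pics/s2.png

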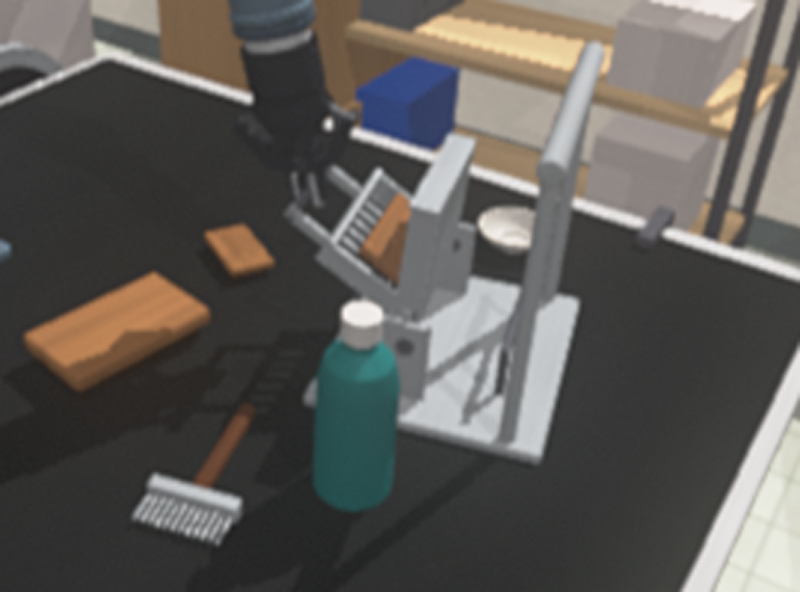

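The rack is following the gripper and the brush is still in the near bay, at (385,235). I'll continue in steps and watch the force.

```bash
python3 - <<'E'
from h import *
go(.6,1.2,4,30,30)
E
```

```text
0.75 10.04 [-6.2 -1.6 -1.8] [-22.7  -3.6  13.4] 10.6 27.0
0.9 11.0 [-4.8 -1.2 -0.3] [-27.3  -5.3  26.5] 10.3 27.0
STOP
```

```bash
python3 - <<'E'
from h import *
import cv2
s=monitor.state()
I,d=grab_frame('wrist'); cv2.imwrite('pics/w2.png',cv2.resize(I[:,:,::-1],(640,480),interpolation=cv2.INTER_CUBIC))
o=R.from_euler('xyz',s['tool_rot'],degrees=True); zz=o.as_matrix()[:,2]
A=np.c_[ex,ey,ez]
print('tcp-11z rel H',(s['position']-11*zz-H)@A,'cmd',(handle(H,.9)-H)@A, 'force',np.array(s['force'])@A, 'zz',zz@A)
def world(n,d):
    c=camera_info(n);v,u=np.nonzero(d>0);D=d[v,u]
    P=np.c_[(u-c['cx'])/c['fx'],-(v-c['cy'])/c['fy'],-np.ones(len(u))]*D[:,None]
    if n=='wrist':
        T=np.array(c['tool_from_camera']);P=P@T[:3,:3].T+T[:3,3];return o.apply(P)+s['position']
    return R.from_euler('xyz',c['rotation'],degrees=True).apply(P)+c['position']
for n,dd in(('wrist',d),('top',grab_frame('top')[1]),('scene',grab_frame('scene')[1])):
    q=(world(n,dd)-H)@A
    for lo,hi in((-46,-25),(25,46)):
        m=(abs(q[:,0]+100)<22)&(q[:,1]>lo)&(q[:,1]<hi)&(abs(q[:,2]-128)<22);w=q[m]
        if m.sum()>3: print(n,lo,m.sum(),np.percentile(w,[3,50,97],axis=0).round(1).tolist())
E
```

```text
tcp-11z rel H [-1.04278133e+02  7.76101500e-02  1.25033835e+02] cmd [-9.94575949e+01  7.96325558e-15  1.25332306e+02] force [-27.7160719    1.79683869  26.45474414] zz [ 0.28704765  0.00099998 -0.95791578]
wrist -46 775 [[-109.7, -39.5, 123.1], [-105.4, -32.2, 127.8], [-99.2, -25.5, 129.3]]
wrist 25 1701 [[-109.7, 25.7, 123.3], [-105.5, 35.9, 127.7], [-99.1, 45.4, 129.4]]
top -46 36 [[-109.0, -45.2, 121.9], [-103.9, -35.6, 125.8], [-97.9, -27.4, 128.9]]
scene -46 16 [[-105.5, -44.8, 118.9], [-100.0, -33.9, 124.7], [-97.1, -27.4, 126.7]]
scene 25 6 [[-100.2, 38.5, 111.7], [-97.7, 43.9, 121.9], [-91.9, 45.6, 124.3]]
```

View pics/w2.png

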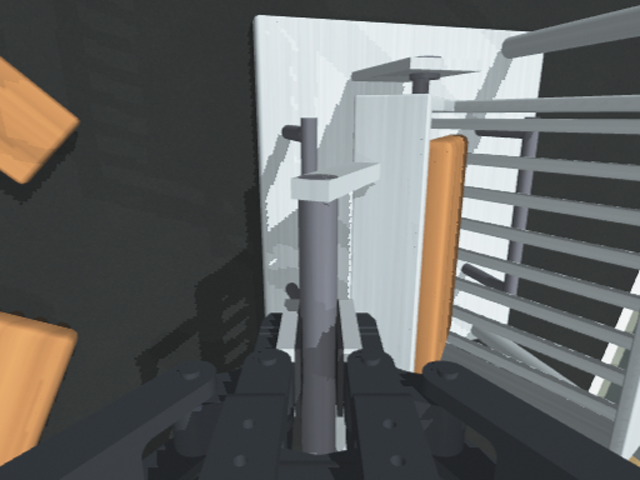

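The bar is held properly, but the arc presses radially with about 38 N, so my hinge estimate is slightly low. I'll add a compliance correction that shifts the hinge estimate along the radial force, and use smaller steps.

```bash
cat >>h.py <<'E'
A=np.c_[ex,ey,ez]
def adapt(a,b,n,feed,off,K=.05,Fmax=55):
    off=np.array(off,float)
    for th in np.linspace(a,b,n+1)[(1 if n>1 else 0):]:
        p,o=tcp(H+off,th,tilt(th)); env.movel(p,o,feed=feed); s=monitor.state()
        r=-np.cos(th)*ex+np.sin(th)*ez; t=np.sin(th)*ex+np.cos(th)*ez; f=np.array(s['force']); fr=f@r
        off=off+K*fr*r
        print(round(th,2),round(s['time'],2),'F r/t/y',np.round([fr,f@t,f@ey],1),'off',(off@A).round(1),'dev',((s['position']-p)@A).round(1),round(s['opening'],1),np.round(s['q'][4:],0))
        if np.linalg.norm(f)>Fmax: print('STOP');break
    return off
E
python3 - <<'E'
from h import *
off=-.7*ex+2.5*ez
off=adapt(.9,.9,1,20,off)
off=adapt(.9,1.2,4,30,off)
np.save('off.npy',off)
E
```

```text
0.9 11.43 F r/t/y [13.1 -3.7  2.2] off [-1.1 -0.   3. ] dev [-0.9  0.   0.4] 10.3 [-8. 27. -8.]
0.9 11.68 F r/t/y [ 5.2 -3.8  2.4] off [-1.3 -0.   3.2] dev [-0.2  0.1  0.2] 10.5 [-8. 27. -8.]
0.98 12.24 F r/t/y [ 9.4 -4.5  3.2] off [-1.5 -0.   3.6] dev [-0.4  0.   0.4] 10.1 [-7. 27. -8.]
1.05 12.8 F r/t/y [ 2.8 -3.4  2.1] off [-1.6  0.   3.7] dev [ 0.1 -0.   0.2] 9.9 [-7. 27. -8.]
1.12 13.36 F r/t/y [ 1.3 -3.3  1.8] off [-1.6  0.   3.8] dev [ 0.3 -0.1  0.2] 10.1 [-7. 26. -8.]
1.2 13.92 F r/t/y [-2.2 -1.8  1.8] off [-1.6 -0.   3.7] dev [ 0.3 -0.   0.1] 10.6 [-7. 26. -8.]
```

```bash
python3 - <<'E'
from h import *
import cv2
off=np.load('off.npy')
off=adapt(1.2,1.8,8,25,off,Fmax=35)
np.save('off.npy',off)
I,d=grab_frame('scene'); cv2.imwrite('pics/s3.png',cv2.resize(I[100:300,150:420,::-1],(800,592),interpolation=cv2.INTER_CUBIC))
E
```

```text
1.27 14.56 F r/t/y [-0.8 -1.5  0.6] off [-1.6 -0.   3.6] dev [ 0.4 -0.1  0.2] 10.2 [-7. 25. -7.]
1.35 15.2 F r/t/y [-1.6 -1.4  0.6] off [-1.6  0.   3.6] dev [ 0.5 -0.1  0.2] 10.4 [-8. 25. -7.]
1.42 15.84 F r/t/y [-1.7  0.2 -0.3] off [-1.5  0.   3.5] dev [ 0.5 -0.   0.2] 10.2 [-8. 24. -7.]
1.5 16.48 F r/t/y [-1.1  0.3 -0.5] off [-1.5  0.   3.4] dev [ 0.6 -0.   0.3] 10.3 [-8. 23. -6.]
1.58 17.11 F r/t/y [-4.   2.4 -0.1] off [-1.5 -0.   3.2] dev [ 0.2  0.  -0.2] 10.7 [-9. 22. -6.]
1.65 17.74 F r/t/y [-4.4  2.  -0.3] off [-1.6 -0.   3. ] dev [ 0.4 -0.  -0. ] 10.6 [-9. 21. -5.]
1.72 18.38 F r/t/y [-3.2  2.   0.5] off [-1.6 -0.   2.8] dev [0.5 0.1 0.1] 10.4 [-10.  20.  -5.]
1.8 19.01 F r/t/y [-3.4  2.9 -0.2] off [-1.6 -0.   2.7] dev [ 0.3  0.  -0.2] 10.2 [-10.  19.  -4.]
```

View pics/s3.png

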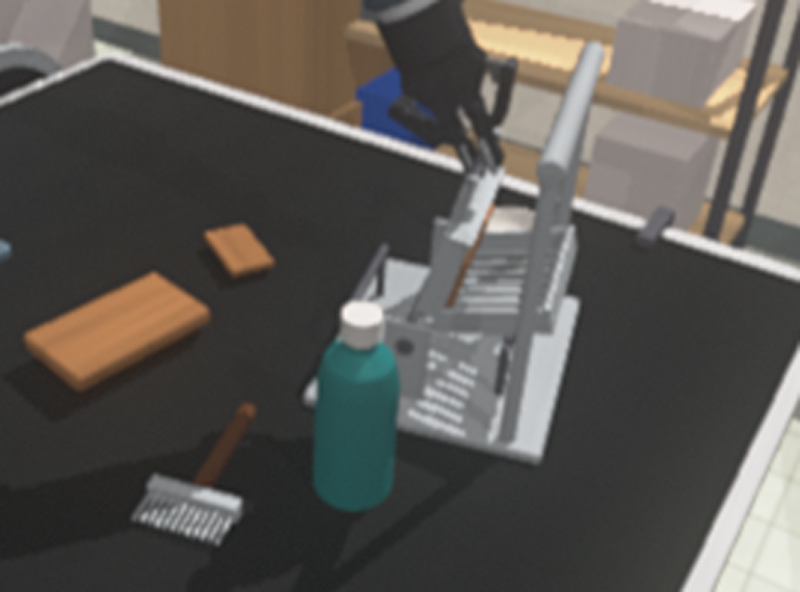

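The brush (470,255) has slid down and stands on edge against the near bay, not yet tumbled. The hand clears the rail. I'll carry on slowly to the stop.

```bash
python3 - <<'E'
from h import *
import cv2
off=np.load('off.npy')
off=adapt(1.8,2.03,5,18,off,Fmax=30)
th=2.03
while th<2.12:
    th+=.015; p,o=tcp(H+off,th,33); env.movel(p,o,feed=15); s=monitor.state()
    t=np.sin(th)*ex+np.cos(th)*ez; f=np.array(s['force'])@t; print(round(th,3),round(s['time'],2),round(f,1),((s['position']-p)@A).round(1))
    if f<-14: break
env.pause(.3); print(monitor.state()['force'])
np.save('off.npy',off); np.save('th.npy',th)
I,d=grab_frame('scene'); J,_=grab_frame('top'); K,_=grab_frame('wrist')
a=cv2.resize(I[110:260,240:380],(400,428)); b=cv2.resize(J[105:265,120:290],(400,376))
import numpy as np
c=np.zeros((428,800,3),np.uint8); c[:,:400]=a; c[:376,400:]=b; cv2.imwrite('pics/s4.png',c[:,:,::-1])
E
```

```text
1.85 19.62 F r/t/y [-4.1  1.7  0.8] off [-1.7  0.   2.5] dev [ 0.1  0.1 -0.1] 10.4 [-10.  18.  -4.]
1.89 20.19 F r/t/y [4.4 0.2 0.3] off [-1.6  0.   2.7] dev [0.8 0.1 0.4] 10.1 [-11.  17.  -4.]
1.94 20.76 F r/t/y [0.4 4.6 1. ] off [-1.6  0.   2.7] dev [0.7 0.1 0.3] 10.4 [-11.  16.  -4.]
1.98 21.32 F r/t/y [1.9 2.9 1.9] off [-1.6 -0.   2.8] dev [0.4 0.1 0.2] 10.7 [-11.  15.  -3.]
2.03 21.88 F r/t/y [2.4 1.8 2.2] off [-1.5  0.   2.9] dev [ 0.3  0.1 -0.1] 10.6 [-12.  14.  -3.]
2.045 22.2 3.7 [ 0.1  0.1 -0.2]
2.06 22.51 2.6 [ 0.1  0.1 -0.1]
2.075 22.82 -19.8 [-1.3  0.1  0.4]
[-13.9187451   -1.80191813  15.92281617]
```

View pics/s4.png

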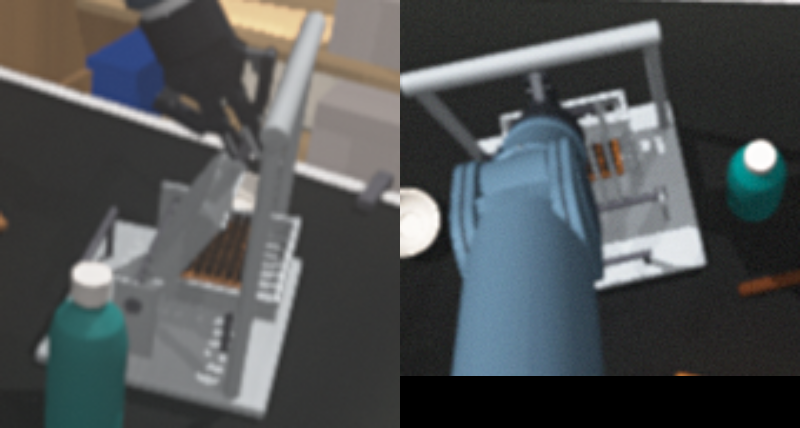

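The rack is on its far stop (force step at 2.075 rad), with the brush bristles-up in the far bay (scene half, about (215,260)). Now I'll release and back out along the tool axis.

```bash
python3 - <<'E'
from h import *
import cv2
off=np.load('off.npy')
grip(32)
o,z=tool(33); s=monitor.state(); print(s['force'],s['opening'])
p=np.array(s['position'])
env.movel(p-80*z,o,feed=80)
q=p-80*z-90*ex+60*ez
try: env.movel(q,None,feed=150)
except env.PlanningError as e: print(e); env.move_to([340,380,330],tool(0)[0])
if np.linalg.norm(np.array(monitor.state()['position'])-q)<10:
    env.move_to([340,380,330],tool(0)[0])
s=monitor.state(); print(s['time'],s['position'],s['force'])
I,d=grab_frame('scene'); J,D=grab_frame('top')
a=cv2.resize(I[100:260,200:380],(400,356)); b=cv2.resize(J[85:265,100:330],(400,313))
c=np.zeros((356,800,3),np.uint8); c[:,:400]=a; c[:313,400:]=b; cv2.imwrite('pics/s5.png',c[:,:,::-1])
E
```

```text
[ 0.49987549 -0.20425579  0.48475075] 32.186205301757866
26.625 [341.28535635 378.88512274 329.60124269] [ 0.57720045 -0.73254597  0.92034834]
```

View pics/s5.png

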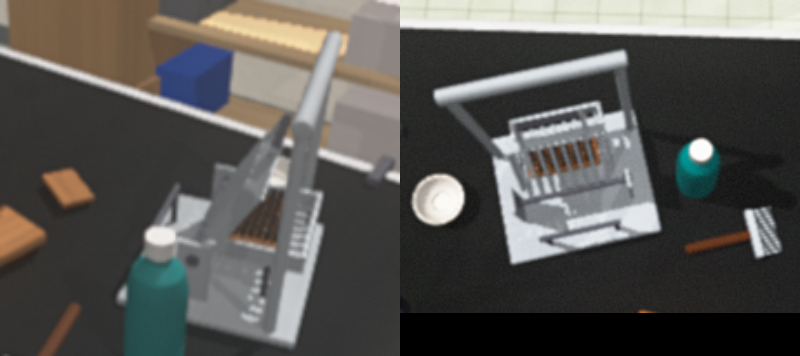

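The rack stays over on its stop with the brush lying in the far bay (right half, about (565,155)). The bottle, comb and dish haven't moved, and the arm is clear. I'm handing in.

```bash
python3 -c "
from rig import *
print(job.hand_in())"
```

```text
the job is handed in; nothing more can be done
None
```

I tipped the rack steadily over onto its far stop and let go. The brush ended bristles up in the far bay, the bottle, comb and dish were left where they stood, and I handed the job in at about 27 s.

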